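# Pack the battlemented wall tile under the cantilever tray

## Task

Pack the battlemented wall tile from the slotted rack into the cantilever case: swing the case's top tray up and over by its bar handle until it rests fully open, stand the tile upright on the floor of the compartment underneath, then swing the tray back and down until the case is fully shut. Guide the tray all the way in both directions rather than letting it fall, set the tile down rather than dropping it, and leave the other tiles and the knight where they stand.

Things in the scene. Friction and masses are not known exactly. Their poses are not given: they have to be found in the camera images.
- case_floor (a point): Centre of the compartment's floor (upper face, 4 mm above the shelf) in the lower box of the green steel cantilever case, fixed to the shelf. Box 200 mm (x) x 160 mm (y) x 90 mm high outside, walls 4 mm: inside 192 x 152 mm, 86 mm deep. z up. Shut, the top tray covers it like a lid; the tray opens towards this frame's -y.
- tray_bar (a point): Middle of the top tray's steel bar handle: round, 14 mm thick, straight for 170 mm along the x of case_floor (axes parallel), 36 mm above the tray's rim, clear beneath. Tray shut: 168 mm straight above case_floor. The open-topped tray is 200 x 160 x 45 mm, about 0.6 kg, and stays level as it swings, on two parallel pairs of 115 mm links at the case's ends.
- tray_swing (a joint): Swing q of the links: 0 shut (stop), 1.833 rad open (stop); the tray falls to the nearer stop from either side of the top, q = 1.047. Low friction, 5 to 9 N to lift. In the axes of case_floor the bar goes from its shut place by y = 0.115*(sin(1.047-q)-0.866), z = 0.115*(cos(1.047-q)-0.5) m: an arc up and to -y, 57 mm up at the top, open at 181 mm to -y and 24 mm up.
- battle_tile_center (a point): Centre, half-way up, of the battlemented tile, the one to pack: grey resin, 110 mm long (its y), 20 mm thick (its x), 70 mm high (z up), solid for the lower 52 mm, three square merlons above (the middle one 28 mm wide, gaps 18 mm). The longest of the four tiles, the only one with a notched top. About 0.17 kg. It stands on its long edge in a slot of the rack.
- plain_tile_center (a point): Centre, half-way up, of a straight-topped plain wall tile, 20 x 80 x 70 mm (x, y, z), standing in another slot. To be left.
- door_tile_center (a point): Centre of a straight-topped wall tile with a doorway, 20 x 80 x 70 mm, standing in another slot. To be left.
- window_tile_center (a point): Centre of a straight-topped wall tile with a window, 20 x 80 x 70 mm, standing in another slot. To be left.
- rack: Low beech rack fixed to the shelf, 220 mm along its x, 110 mm along its y, 24 mm high, origin at the middle of its underside. Four open-ended slots 24 mm wide run along its y, 55 mm apart (at x = -82.5, -27.5, 27.5, 82.5 mm), their bottoms 8 mm above the shelf. Tiles stand in them with their tops 78 mm above the shelf.
- knight_center (a point): Middle, 45 mm up, of a loose rosewood chess knight 92 mm high on a 44 mm round foot, beyond the case and rack. To be left.
Things that resemble listed ones, but are neither listed nor needed, are in the scene too. What is shaped like the part that bears battle_tile_center but turquoise or yellow is not meant.

How it is judged:
On the way, in this order (a step that is already met when the one before it is completed fails the run):
1. the tray is swung fully open (value of joint tray_swing above 1.7 rad), for 0.2 s.
2. the battlemented tile stands upright on the compartment floor, let go, with the tray still open (value of joint tray_swing above 1.6 rad and x of battle_tile_center in the frame of case_floor between -0.088 and 0.088 m and y of battle_tile_center in the frame of case_floor between -0.068 and 0.068 m and z of battle_tile_center in the frame of case_floor below 0.042 m and angle between battle_tile_center's own z axis and vertical below 0.2 rad and contact force between battle_tile and the fingers below 0.05 N), for 0.2 s.
At the end, for the whole second after the job is handed in: The tray is fully shut (links within 0.06 rad of the stop); the battlemented tile stands upright (within 0.2 rad) at rest on the floor of the compartment under it; the other three tiles and the knight are within 20 mm of where they stood (value of joint tray_swing below 0.06 rad and x of battle_tile_center in the frame of case_floor between -0.088 and 0.088 m and y of battle_tile_center in the frame of case_floor between -0.068 and 0.068 m and z of battle_tile_center in the frame of case_floor below 0.042 m and angle between battle_tile_center's own z axis and vertical below 0.2 rad and linear speed of battle_tile below 0.02 m/s and distance of each of plain_tile_center, door_tile_center, window_tile_center, knight_center from where it was at the start of the episode below 0.02 m); the robot touches nothing.
It fails at once if the tray falls or is slammed (its links turn faster than 3 rad/s, about 0.35 m/s at the bar) (velocity of joint tray_swing below -3 rad/s or velocity of joint tray_swing above 3 rad/s).
It fails at once if the tile is dropped (over 0.6 m/s out of the fingers, a fall of some 20 mm) (contact force between battle_tile and the fingers below 0.05 N and linear speed of battle_tile above 0.6 m/s).
It fails at once if another tile or the knight is moved more than 20 mm (distance of any of plain_tile_center, door_tile_center, window_tile_center, knight_center from where it was at the start of the episode above 0.02 m).
It also fails if it takes over 72 s, if anything falls off the work surface, if the arm or the gripper's body presses on something with over 40 N, if the wrist force passes 120 N, or if a joint passes its speed limit or range.

## Robot

A 6-joint arm with a two-finger parallel gripper is mounted at the origin on the work surface. World frame = base frame: x ahead of the robot, y to its left, z up, the work surface at z = 0. Lengths are in m, angles in rad, forces in N, time in s.
With the tool pointing down it reaches from about 0.275 to 0.85 m from the base axis. Payload 19 kg.
Tool frame: the origin (TCP) lies midway between the tips of the shut fingers; the grasp point (between the pads) lies 19 mm behind it (bot.tcp_to_grasp is the distance from the TCP to the grasp point, in m); z points along the fingers, y is the line along which they close (so a half turn about z gives the same grasp; the last joint's range is limited). The gripper opens to 85 mm and grips with 20 to 120 N. Pads are 22 mm wide; open, the fingers measure 114 mm over their backs; the gripper's body (76 mm by 85 mm) begins 54 mm behind the grasp point. The pads swing forward as they close: fully open they stand 13 mm farther back than shut.
Start: joints at [1.115, 0.15, 1.437, -0, 1.554, -0.134], TCP at [0.182, 0.545, 0.231] pointing down, gripper open.
Joint ranges: [-2.8, 2.8], [-0.68, 2.1], [0.12, 2.68], [-1.39, 4.53], [0.16, 2.79], [-2.81, 2.81]. Speed limits (rad/s): [1.89, 1.89, 2.22, 3.01, 3.01, 3.01].

## Interface

Orientations are given as a unit quaternion [x, y, z, w].
In Python, from workcell import state, viewer, bot gives the robot as it stands.
- The arm moves only by the tool servo_tool, never from a script. Its argument "targets" is a list of rows, each a list of 6 numbers: the shift along the tool's x, y, z normalised to -1 to 1, where 1 is 1 m, then the turn, a rotation vector about the tool's x, y, z normalised to -1 to 1, where 1 is 120 degrees. A call has 1 to 10 rows; each row is the pose to reach, as a shift and turn from the pose commanded when the call began, along the tool's axes at that moment; what a row does not reach only later rows make up. A row lasts 1/12 s, in which the tool goes at most 41.7 mm and 7.16 degrees, less where a joint would pass 70% of its speed; a pose out of reach is approached as far as the arm can. A call with a number of a shift or a turn outside -1 to 1 is refused whole. A call with a gripper value outside its range is refused whole. "grip" is the closure, from -1 (fully open) to 1 (shut), so that 0 is half open, set as the call begins (left out, the last holds). The fingers move at their own pace and stop on an object; "newtons" is the grip in N (left out, the last holds). Time passes only in rows, so rows that repeat a pose let the fingers close. It gives the time, the measured TCP pose, the force, the opening and the grip force at its end, in the units of the state.
- state(): the state, without advancing time (a new reading comes with each control period).
- viewer.capture(name): name is "scene" or "top"; returns a dict with "image" (400x640x3 uint8, red, green, blue), "camera_matrix" (3x3 intrinsics, pixels), "k1" (the pictures are not rectified: a ray, as slopes to the right and down, at radius r is drawn at 1 + k1 r^2 times it, then the intrinsics apply), "T" (4x4, takes a point from camera to world coordinates). Camera axes: x right, y down, z forward; pixel columns grow to the right and rows downward; lengths in m; the calibration is good to about 2 mm. A picture is of the moment at which its call begins. There is no depth.
- bot.hand_in(): hands the job in; it is judged then, once.
The state is a dict: "time": time; "q": joint angles; "joint_velocities": joint speeds; "joint_torque": joint torques, N m; "eef_pos": TCP position; "ee_rot": TCP orientation; "contact_force": force on the tool from outside, world axes, zero at the start; "wrist_torque": the same for the moment, N m; "finger_gap": finger opening in m; "finger_force": force on a finger pad.
Only numpy, scipy, OpenCV 4.12 (cv2) and the standard library are available. Lean on these libraries where they do the work, as an engineer would, in place of code of your own. Each camera call takes 0.05 s, during which the arm holds its last target. There are 200 camera calls.

## Working session

There is one attempt and no reset: what is moved stays moved. The work goes in short steps, Python scripts to look and compute and a tool call to move; the robot and the scene stay as the last step left them, time stands still between calls to the robot, and variables do not carry over. Pictures are saved under pics/ and viewed, at most 10 in all, crops included, and the job is handed in when it is done.

Besides the shell and the picture viewer there is one more tool, called after "Request:" in YAML: its name, and indented under it one key for each argument. servo_tool: Moves the arm, as the interface text tells. Its arguments: {"type":"object","properties":{"targets":{"type":"array"},"grip":{"type":"number"},"newtons":{"type":"number"}},"required":["targets"]}

```bash
mkdir -p pics; python3 - <<'E'
from workcell import state, viewer, bot
import cv2
for n in ("scene","top"):
    c=viewer.capture(n); cv2.imwrite(f"pics/{n}0.png",c["image"][:,:,::-1]); print(n,c["camera_matrix"].tolist(),c["k1"],c["T"].round(4).tolist())
s=state();print(s); print(bot.tcp_to_grasp)
E
```

```text
scene [[403.4890099220895, 0.0, 320.8788624483682], [0.0, 403.4890099220895, 199.9708458101001], [0.0, 0.0, 1.0]] -0.08167345289819333 [[-0.8934, 0.2518, -0.372, 0.9045], [0.4491, 0.5212, -0.7257, 0.7175], [0.0112, -0.8154, -0.5787, 0.5915], [0.0, 0.0, 0.0, 1.0]]
top [[460.2922728226064, 0.0, 319.2786597160787], [0.0, 460.2922728226064, 195.5573206022736], [0.0, 0.0, 1.0]] -0.006874207831676088 [[0.0701, -0.97, 0.2329, 0.3754], [-0.9975, -0.0674, 0.0194, 0.0985], [-0.0031, -0.2337, -0.9723, 1.1089], [0.0, 0.0, 0.0, 1.0]]
{'time': 0.1, 'q': array([ 1.11496407e+00,  1.50956102e-01,  1.43794920e+00, -2.08425832e-05,
        1.55375647e+00, -1.34015503e-01]), 'joint_velocities': array([-0.00108914, -0.00307256, -0.00316343,  0.00084987,  0.00039089,
       -0.00069305]), 'joint_torque': array([ 4.17493648e-03, -7.14372110e+01, -5.71803761e+01, -3.54364111e-04,
        7.18183728e-03, -9.75347803e-06]), 'eef_pos': array([0.18180995, 0.54528443, 0.23073321]), 'ee_rot': array([ 1.60214710e-01,  9.87082044e-01, -5.14505655e-04, -1.45408248e-04]), 'contact_force': array([ 0.77037544,  0.22936871, -0.88244304]), 'wrist_torque': array([0.00137737, 0.00257757, 0.00263512]), 'finger_force': 0.0, 'finger_gap': 0.08564359040278617}
0.0187
```

View pics/scene0.png

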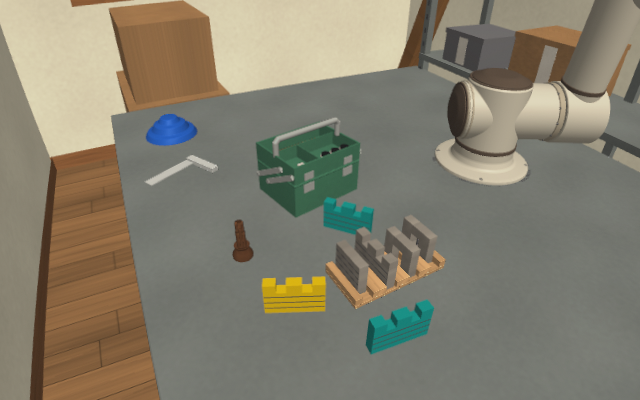

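View pics/top0.png

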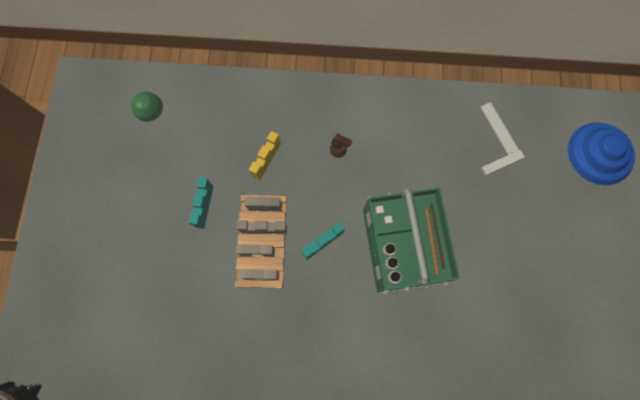

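The scene shows the case (about 308,165 in scene, 410,240 in top), its bar running from (409,192) to (423,282) in top. The rack is at (261,240), with the notched tile in its second slot from the top at (261,227). Next I'll zoom to find the opening side and pick points.

```bash
python3 - <<'E'
import cv2,numpy as np
a=cv2.imread("pics/scene0.png");b=cv2.imread("pics/top0.png")
A=cv2.resize(a[110:215,245:375],None,fx=4,fy=4,interpolation=2)[:, :520]
B=cv2.resize(b[180:300,225:465],None,fx=3.3,fy=3.3,interpolation=2)
cv2.imwrite("pics/cA.png",A);cv2.imwrite("pics/cB.png",B)
print(A.shape,B.shape)
E
```

```text
(420, 520, 3) (396, 792, 3)
```

View pics/cA.png

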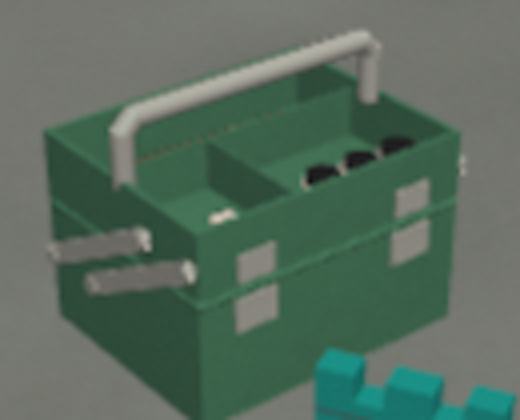

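View pics/cB.png

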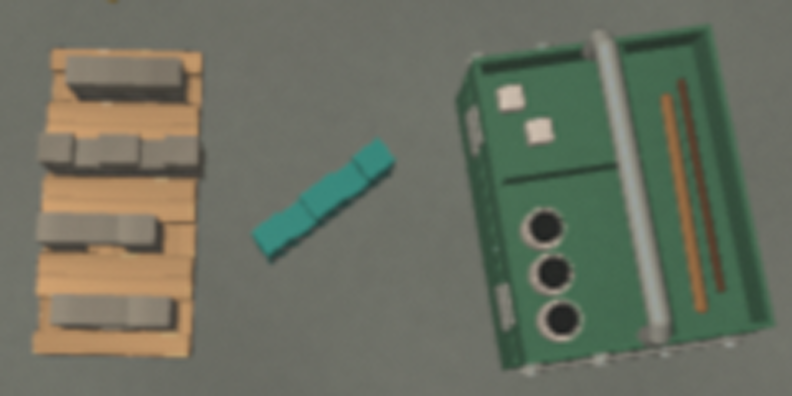

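The links on the left end lean up towards the latch side, so case +y is the latch side (towards the rack, world +y). The tray opens towards world -y. Crop pixels for the rim corners, bar ends, rack corners and merlons go into a fit.

```bash
cat > h.py <<'E'
import numpy as np,cv2
from scipy.optimize import least_squares
from scipy.spatial.transform import Rotation as R
CAM={"scene":(np.array([[403.489,0,320.879],[0,403.489,199.971],[0,0,1]]),-0.081673),"top":(np.array([[460.292,0,319.279],[0,460.292,195.557],[0,0,1]]),-0.006874)}
from workcell import viewer,state,bot
def cal():
    return {n:viewer.capture(n)["T"] for n in CAM}
def proj(P,n,T):
    T=np.linalg.inv(T);K,k=CAM[n]
    return cv2.projectPoints(np.atleast_2d(np.asarray(P,float)),cv2.Rodrigues(T[:3,:3])[0],T[:3,3],K,np.array([k,0,0,0,0]))[0][:,0]
def fit(obs,T,g):
    # obs: (cam, u,v, local xyz with world z)
    def f(p):
        c,s=np.cos(p[2]),np.sin(p[2]);o=[]
        for n,u,v,x,y,z in obs:
            q=proj([p[0]+c*x-s*y,p[1]+s*x+c*y,z],n,T[n])[0]; o+=[q[0]-u,q[1]-v]
        return o
    r=least_squares(f,g,loss="soft_l1");return r.x,np.array(f(r.x)).reshape(-1,2).round(1)
E
python3 - <<'E'
from h import *
T=cal();np.save("T.npy",T,allow_pickle=True)
t=lambda u,v:(u/3.3+225,v/3.3+180); s=lambda u,v:(u/4+245,v/4+110)
case=[("top",*t(708,27),.1,-.08,.136),("top",*t(774,324),-.1,-.08,.136),("top",*t(478,57),.1,.08,.136),
("top",*t(600,36),.085,0,.172),("top",*t(655,333),-.085,0,.172),
("scene",*s(200,232),.1,.08,.136),("scene",*s(46,130),.1,-.08,.136),("scene",*s(460,130),-.1,.08,.136),("scene",*s(122,128),.085,0,.172),("scene",*s(368,42),-.085,0,.172)]
p,r=fit(case,T,[.3,-.1,0]);print("case",p,r.tolist())
rack=[("top",*t(52,50),.11,.055,.024),("top",*t(202,53),.11,-.055,.024),("top",*t(190,355),-.11,-.055,.024),("top",*t(33,352),-.11,.055,.024)]
p,r=fit(rack,T,[.3,.2,0]);print("rack",p,r.tolist())
tile=[("top",*t(40,150),0,.055,.078),("top",*t(120,150),0,0,.078),("top",*t(199,151),0,-.055,.078)]
p,r=fit(tile,T,[.3,.2,0]);print("tile",p,r.tolist())
a=cv2.imread("pics/scene0.png")
cv2.imwrite("pics/cC.png",cv2.resize(a[195:305,320:450],None,fx=5,fy=5,interpolation=2))
E
```

```text
case [ 0.53028429 -0.0853737   0.21455705] [[-0.2, -0.8], [-0.6, 1.2], [-2.8, 0.4], [0.8, 4.3], [0.1, -4.2], [-0.9, 0.4], [-0.7, -0.5], [0.3, 0.2], [3.0, -3.3], [-2.1, -0.7]]
rack [0.5170139  0.24993298 0.0489857 ] [[0.1, -0.4], [-0.1, -0.5], [-0.1, 0.5], [0.1, 0.3]]
tile [0.54337599 0.24554559 0.06322211] [[-0.1, -0.1], [-0.1, 0.1], [0.2, -0.0]]
```

View pics/cC.png

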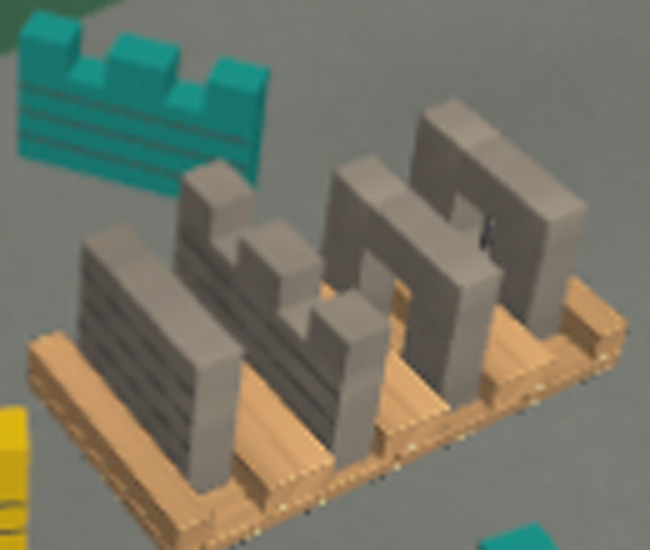

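The rack view shows the notched tile as second from the left, its mid-merlon top at crop (279,250) and near merlon at (349,317). I'll refit with both views and compute the approach.

```bash
cat >> h.py <<'E'
def rel(pos,yaw_y,st=None,p0=None,q0=None):
    """shift/turn (normalised) from current pose to tool-down pose whose tool y points at world angle yaw_y"""
    if p0 is None:
        s=state();p0,q0=s["eef_pos"],s["ee_rot"]
    A=R.from_quat(q0);y=np.array([np.cos(yaw_y),np.sin(yaw_y),0]);z=np.array([0,0,-1.]);x=np.cross(y,z)
    B=R.from_matrix(np.c_[x,y,z])
    return A.inv().apply(np.array(pos)-p0).round(4),((A.inv()*B).as_rotvec()/np.radians(120)).round(4)
E
python3 - <<'E'
from h import *
T=np.load("T.npy",allow_pickle=True).item()
t=lambda u,v:(u/3.3+225,v/3.3+180); s=lambda u,v:(u/4+245,v/4+110);s2=lambda u,v:(u/5+320,v/5+195)
case=[("top",*t(708,27),.1,-.08,.136),("top",*t(774,324),-.1,-.08,.136),("top",*t(478,57),.1,.08,.136),
("top",*t(600,36),.093,0,.172),("top",*t(655,333),-.093,0,.172),
("scene",*s(200,232),.1,.08,.136),("scene",*s(46,130),.1,-.08,.136),("scene",*s(460,130),-.1,.08,.136),("scene",*s(122,128),.093,0,.172),("scene",*s(368,42),-.093,0,.172)]
p,r=fit(case,T,[.3,-.1,0]);print("case",p,r.tolist())
tile=[("top",*t(40,150),0,.055,.078),("top",*t(120,150),0,0,.078),("top",*t(199,151),0,-.055,.078),
("scene",*s2(279,250),0,0,.078),("scene",*s2(349,317),0,.0435,.078),("scene",*s2(218,183),0,-.0435,.078)]
q,r=fit(tile,T,[.3,.2,0]);print("tile",q,r.tolist())
print(rel([p[0],p[1],.25],p[2]+np.pi/2))
E
```

```text
case [ 0.53050316 -0.08535167  0.21491444] [[-0.2, -1.0], [-0.6, 1.0], [-2.8, 0.3], [0.1, 0.6], [0.9, -0.4], [-1.0, 0.4], [-0.8, -0.5], [0.3, 0.2], [0.0, -2.3], [0.2, -1.4]]
tile [0.54374157 0.24761879 0.05310234] [[-0.9, -0.5], [-1.0, -0.1], [-0.7, -0.0], [0.1, -1.8], [-0.0, -1.5], [-0.6, -1.1]]
(array([-0.5303, -0.4881, -0.0188]), array([-3.000e-04, -1.000e-04, -2.563e-01]))
```

Request:
servo_tool:
  targets:
    - [-0.53, -0.488, -0.019, 0, 0, -0.256]
    - [-0.53, -0.488, -0.019, 0, 0, -0.256]
    - [-0.53, -0.488, -0.019, 0, 0, -0.256]
    - [-0.53, -0.488, -0.019, 0, 0, -0.256]
    - [-0.53, -0.488, -0.019, 0, 0, -0.256]
    - [-0.53, -0.488, -0.019, 0, 0, -0.256]
    - [-0.53, -0.488, -0.019, 0, 0, -0.256]
    - [-0.53, -0.488, -0.019, 0, 0, -0.256]
    - [-0.53, -0.488, -0.019, 0, 0, -0.256]
    - [-0.53, -0.488, -0.019, 0, 0, -0.256]
  grip: -1
  newtons: 40

```text
time: 1.03
eef_pos: [0.3758, 0.1939, 0.2422]
ee_rot: [-0.107, 0.994, 0.0, 0.0]
contact_force: [0.9, 0.5, 0.3]
finger_gap: 0.0852
finger_force: 0.0
```

```bash
python3 -c "
from h import *
print(rel([.5305,-.0854,.25],.2149+np.pi/2),state()['time'])"
```

```text
(array([-0.0916, -0.3058, -0.0078]), array([-0.    ,  0.0003, -0.0001])) 1.0333
```

Request:
servo_tool:
  targets:
    - [-0.09, -0.3, -0.007, 0, 0, 0]
    - [-0.09, -0.3, -0.007, 0, 0, 0]
    - [-0.09, -0.3, -0.007, 0, 0, 0]
    - [-0.09, -0.3, -0.007, 0, 0, 0]
    - [-0.09, -0.3, -0.007, 0, 0, 0]
    - [-0.09, -0.3, -0.007, 0, 0, 0]
    - [-0.09, -0.3, -0.007, 0, 0, 0]
    - [-0.09, -0.3, -0.007, 0, 0, 0]
    - [-0.09, -0.3, -0.007, 0, 0, 0]
    - [-0.09, -0.3, -0.007, 0, 0, 0]

```text
time: 1.87
eef_pos: [0.5273, -0.0792, 0.2483]
ee_rot: [-0.106, 0.994, 0.0, -0.001]
contact_force: [-0.5, -0.1, 0.2]
finger_gap: 0.0855
finger_force: 0.0
```

```bash
python3 -c "
from h import *
print(rel([.5305,-.0854,.25],.2149+np.pi/2),state()['time'])"
```

```text
(array([-0.0018, -0.0068, -0.0017]), array([ 0.0003, -0.0006, -0.0012])) 1.8667
```

Request:
servo_tool:
  targets:
    - [-0.002, -0.006, 0.02, 0, 0, 0]
    - [-0.002, -0.006, 0.04, 0, 0, 0]
    - [-0.002, -0.006, 0.055, 0, 0, 0]
    - [-0.002, -0.006, 0.07, 0, 0, 0]
    - [-0.002, -0.006, 0.085, 0, 0, 0]
    - [-0.002, -0.006, 0.095, 0, 0, 0]
    - [-0.002, -0.006, 0.095, 0, 0, 0]
    - [-0.002, -0.006, 0.095, 0, 0, 0]

```text
time: 2.53
eef_pos: [0.5303, -0.083, 0.1543]
ee_rot: [-0.107, 0.994, 0.0, -0.0]
contact_force: [-0.2, -0.1, 1.2]
finger_gap: 0.0855
finger_force: 0.0
```

```bash
python3 - <<'E'
from h import *
s=state();print(s['eef_pos'],s['contact_force'])
a=viewer.capture("top")["image"][:,:,::-1];b=viewer.capture("scene")["image"][:,:,::-1]
cv2.imwrite("pics/g1.png",np.hstack([cv2.resize(a[160:310,340:480],None,fx=2.8,fy=2.8),cv2.resize(b[60:210,240:380],None,fx=2.8,fy=2.8)]))
E
```

```text
[ 0.5303207  -0.08301888  0.15426338] [-0.22775767 -0.07374046  1.1757891 ]
```

View pics/g1.png

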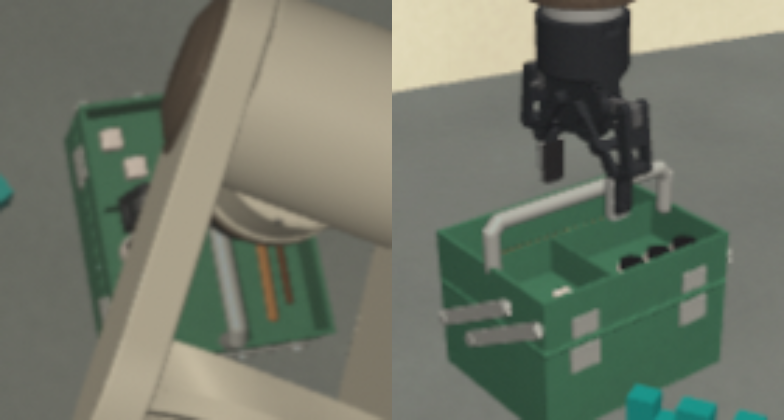

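The open fingers straddle the bar, with pads at about (550,165) and (622,195) in the right half. Closing.

Request:
servo_tool:
  targets:
    - [0, -0.001, 0, 0, 0, 0]
    - [0, -0.001, 0, 0, 0, 0]
    - [0, -0.001, 0, 0, 0, 0]
    - [0, -0.001, 0, 0, 0, 0]
    - [0, -0.001, 0, 0, 0, 0]
    - [0, -0.001, 0, 0, 0, 0]
    - [0, -0.001, 0, 0, 0, 0]
    - [0, -0.001, 0, 0, 0, 0]
  grip: 1
  newtons: 50

```text
time: 3.3
eef_pos: [0.5308, -0.0849, 0.1541]
ee_rot: [-0.107, 0.994, -0.0, 0.0]
contact_force: [0.4, -3.7, 1.9]
finger_gap: 0.0125
finger_force: 48.7
```

```bash
python3 -c "
import numpy as np
q=np.linspace(0,1.833,27)[1:]
print(np.c_[.115*(np.sin(1.047-q)-.866),-.115*(np.cos(1.047-q)-.5)].round(4).tolist())"
```

```text
[[-0.0043, -0.0069], [-0.0091, -0.0134], [-0.0143, -0.0196], [-0.0199, -0.0255], [-0.026, -0.0309], [-0.0324, -0.0358], [-0.0391, -0.0403], [-0.0462, -0.0443], [-0.0535, -0.0479], [-0.061, -0.0508], [-0.0687, -0.0533], [-0.0766, -0.0552], [-0.0846, -0.0565], [-0.0927, -0.0573], [-0.1008, -0.0575], [-0.1089, -0.0571], [-0.1169, -0.0562], [-0.1249, -0.0547], [-0.1327, -0.0526], [-0.1404, -0.05], [-0.1479, -0.0469], [-0.1551, -0.0432], [-0.1621, -0.039], [-0.1687, -0.0344], [-0.175, -0.0293], [-0.181, -0.0238]]
```

Request:
servo_tool:
  targets:
    - [0, -0.004, -0.007, 0, 0, 0]
    - [0, -0.009, -0.013, 0, 0, 0]
    - [0, -0.014, -0.02, 0, 0, 0]
    - [0, -0.02, -0.0255, 0, 0, 0]
    - [0, -0.026, -0.031, 0, 0, 0]
    - [0, -0.032, -0.036, 0, 0, 0]
    - [0, -0.039, -0.04, 0, 0, 0]
    - [0, -0.046, -0.044, 0, 0, 0]
    - [0, -0.0535, -0.048, 0, 0, 0]
    - [0, -0.061, -0.051, 0, 0, 0]

```text
time: 4.13
eef_pos: [0.5438, -0.1449, 0.2053]
ee_rot: [-0.107, 0.994, -0.0, 0.0]
contact_force: [3.4, 2.2, -8.5]
finger_gap: 0.0117
finger_force: 49.6
```

Request:
servo_tool:
  targets:
    - [0, -0.008, -0.0025, 0, 0, 0]
    - [0, -0.0155, -0.0045, 0, 0, 0]
    - [0, -0.0235, -0.0055, 0, 0, 0]
    - [0, -0.0315, -0.0065, 0, 0, 0]
    - [0, -0.04, -0.0065, 0, 0, 0]
    - [0, -0.048, -0.0065, 0, 0, 0]
    - [0, -0.056, -0.0055, 0, 0, 0]
    - [0, -0.064, -0.004, 0, 0, 0]
    - [0, -0.0715, -0.002, 0, 0, 0]
    - [0, -0.0795, 0.001, 0, 0, 0]

```text
time: 4.97
eef_pos: [0.5609, -0.2227, 0.204]
ee_rot: [-0.107, 0.994, -0.0, 0.0]
contact_force: [4.4, 1.4, -1.6]
finger_gap: 0.0126
finger_force: 50.2
```

Request:
servo_tool:
  targets:
    - [0, -0.0075, 0.003, 0, 0, 0]
    - [0, -0.0145, 0.007, 0, 0, 0]
    - [0, -0.0215, 0.011, 0, 0, 0]
    - [0, -0.028, 0.0155, 0, 0, 0]
    - [0, -0.0345, 0.0205, 0, 0, 0]
    - [0, -0.0405, 0.026, 0, 0, 0]
    - [0, -0.041, 0.027, 0, 0, 0]
    - [0, -0.041, 0.027, 0, 0, 0]
    - [0, -0.041, 0.027, 0, 0, 0]

```text
time: 5.72
eef_pos: [0.5696, -0.2619, 0.1778]
ee_rot: [-0.107, 0.994, 0.0, 0.0]
contact_force: [2.0, 6.6, 8.8]
finger_gap: 0.012
finger_force: 51.3
```

```bash
python3 - <<'E'
from h import *
c=R.from_euler("z",.2149).inv().apply(state()['eef_pos']-np.array([.5308,-.0849,.1541]));print(c, state()['contact_force'])
y,z=c[1],c[2];print("q",1.047-np.arctan2(y/.115+.866,z/.115+.5))
E
```

```text
[ 1.41920596e-04 -1.81198801e-01  2.37172735e-02] [1.97201363 6.56417921 8.81533099]
q 1.8348027346419034
```

Request:
servo_tool:
  targets:
    - [0, 0, 0, 0, 0, 0]
    - [0, 0, 0, 0, 0, 0]
    - [0, 0, 0, 0, 0, 0]
    - [0, 0, 0, 0, 0, 0]
    - [0, 0, 0, 0, 0, 0]
    - [0, 0, -0.02, 0, 0, 0]
    - [0, 0, -0.05, 0, 0, 0]
    - [0, 0, -0.08, 0, 0, 0]
    - [0, 0, -0.1, 0, 0, 0]
    - [0, 0, -0.1, 0, 0, 0]
  grip: -1

```text
time: 6.55
eef_pos: [0.5701, -0.2625, 0.2818]
ee_rot: [-0.107, 0.994, -0.002, 0.002]
contact_force: [0.4, -0.3, -0.2]
finger_gap: 0.0852
finger_force: 0.0
```

```bash
python3 -c "
from h import *
print(rel([.5437,.2476,.22],.0531), rel([.5437,.2476,.22],.0531+np.pi),state()['q'])"
```

```text
(array([-0.0825,  0.5043,  0.0599]), array([2.00e-04, 3.40e-03, 8.27e-01])) (array([-0.0825,  0.5043,  0.0599]), array([-3.20e-03,  2.00e-04, -6.73e-01])) [-5.54086335e-01  2.46925527e-01  1.22208747e+00 -2.18064723e-04
  1.66634909e+00 -2.33927397e+00]
```

Request:
servo_tool:
  targets:
    - [-0.0825, 0.504, 0.06, 0, 0.003, 0.827]
    - [-0.0825, 0.504, 0.06, 0, 0.003, 0.827]
    - [-0.0825, 0.504, 0.06, 0, 0.003, 0.827]
    - [-0.0825, 0.504, 0.06, 0, 0.003, 0.827]
    - [-0.0825, 0.504, 0.06, 0, 0.003, 0.827]
    - [-0.0825, 0.504, 0.06, 0, 0.003, 0.827]
    - [-0.0825, 0.504, 0.06, 0, 0.003, 0.827]
    - [-0.0825, 0.504, 0.06, 0, 0.003, 0.827]
    - [-0.0825, 0.504, 0.06, 0, 0.003, 0.827]
    - [-0.0825, 0.504, 0.06, 0, 0.003, 0.827]
  grip: 0.05

```text
time: 7.38
eef_pos: [0.5499, 0.1154, 0.2323]
ee_rot: [0.447, 0.894, -0.0, -0.002]
contact_force: [0.9, -0.5, 0.9]
finger_gap: 0.0407
finger_force: 0.0
```

```bash
python3 -c "
from h import *
print(rel([.5437,.2476,.22],.0531),state()['q'])"
```

```text
(array([0.1094, 0.0744, 0.0125]), array([-0.0015, -0.0011,  0.282 ])) [ 6.89912055e-02  1.25132453e-01  1.46399415e+00  1.39508626e-03
  1.55613555e+00 -5.74723096e-01]
```

Request:
servo_tool:
  targets:
    - [0.108, 0.07, 0.0125, 0, 0, 0.278]
    - [0.108, 0.07, 0.0125, 0, 0, 0.278]
    - [0.108, 0.07, 0.0125, 0, 0, 0.278]
    - [0.108, 0.07, 0.0125, 0, 0, 0.278]
    - [0.108, 0.07, 0.0125, 0, 0, 0.278]
    - [0.108, 0.07, 0.0125, 0, 0, 0.278]
    - [0.108, 0.07, 0.0125, 0, 0, 0.278]
    - [0.108, 0.07, 0.0125, 0, 0, 0.278]

```text
time: 8.05
eef_pos: [0.541, 0.2415, 0.2204]
ee_rot: [0.682, 0.732, -0.001, -0.002]
contact_force: [0.7, -0.6, -0.4]
finger_gap: 0.0406
finger_force: 0.0
```

```bash
python3 -c "
from h import *
print(rel([.5437,.2476,.039],.0531),state()['q'])"
```

```text
(array([0.0057, 0.0038, 0.1814]), array([-0.0017, -0.0006,  0.0084])) [0.2886758  0.1925367  1.41030762 0.00211757 1.54200674 0.21781714]
```

Request:
servo_tool:
  targets:
    - [0.005, 0.003, 0.04, 0, 0, 0.008]
    - [0.005, 0.003, 0.07, 0, 0, 0.008]
    - [0.005, 0.003, 0.1, 0, 0, 0.008]
    - [0.005, 0.003, 0.115, 0, 0, 0.008]
    - [0.005, 0.003, 0.115, 0, 0, 0.008]
    - [0.005, 0.003, 0.115, 0, 0, 0.008]

```text
time: 8.55
eef_pos: [0.5432, 0.2468, 0.1056]
ee_rot: [0.689, 0.725, -0.001, -0.002]
contact_force: [0.2, 0.9, -0.0]
finger_gap: 0.0404
finger_force: 0.0
```

```bash
python3 - <<'E'
from h import *
print(rel([.5437,.2476,.039],.0531))
b=viewer.capture("scene")["image"][:,:,::-1]
cv2.imwrite("pics/g2.png",cv2.resize(b[170:300,300:460],None,fx=4,fy=4,interpolation=2))
E
```

```text
(array([0.0007, 0.0008, 0.0666]), array([-0.002 , -0.0006, -0.0008]))
```

View pics/g2.png

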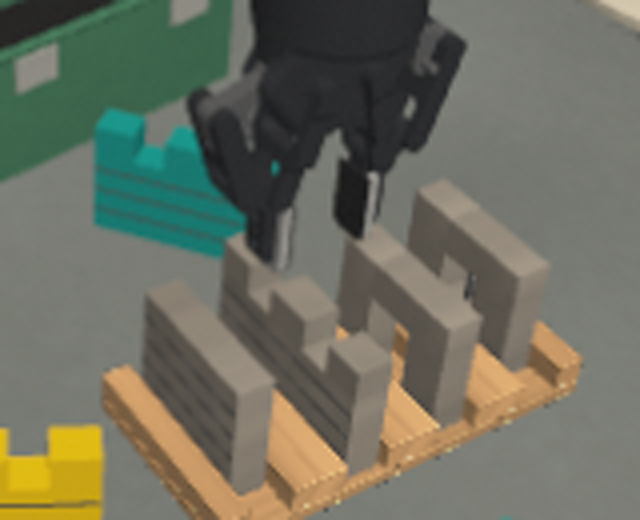

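The open pads hang above the notched tile's middle merlon at (305,300), between the neighbouring tiles. Descending.

Request:
servo_tool:
  targets:
    - [0.001, 0.001, 0.012, 0, 0, 0]
    - [0.001, 0.001, 0.024, 0, 0, 0]
    - [0.001, 0.001, 0.036, 0, 0, 0]
    - [0.001, 0.001, 0.048, 0, 0, 0]
    - [0.001, 0.001, 0.058, 0, 0, 0]
    - [0.001, 0.001, 0.066, 0, 0, 0]
    - [0.001, 0.001, 0.066, 0, 0, 0]
    - [0.001, 0.001, 0.066, 0, 0, 0]

```text
time: 9.27
eef_pos: [0.5437, 0.2486, 0.0391]
ee_rot: [0.689, 0.725, -0.001, -0.002]
contact_force: [-0.4, 1.0, 0.2]
finger_gap: 0.0409
finger_force: 0.0
```

Request:
servo_tool:
  targets:
    - [0, 0, 0, 0, 0, 0]
    - [0, 0, 0, 0, 0, 0]
    - [0, 0, 0, 0, 0, 0]
    - [0, 0, 0, 0, 0, 0]
    - [0, 0, 0, 0, 0, 0]
    - [0, 0, 0, 0, 0, 0]
  grip: 1
  newtons: 40

```text
time: 9.77
eef_pos: [0.5442, 0.2487, 0.0401]
ee_rot: [0.689, 0.725, -0.0, -0.002]
contact_force: [-0.7, 0.6, 6.4]
finger_gap: 0.0193
finger_force: 45.7
```

Request:
servo_tool:
  targets:
    - [0, 0, -0.01, 0, 0, 0]
    - [0, 0, -0.025, 0, 0, 0]
    - [0, 0, -0.045, 0, 0, 0]
    - [0, 0, -0.065, 0, 0, 0]
    - [0, 0, -0.09, 0, 0, 0]
    - [0, 0, -0.115, 0, 0, 0]
    - [0, 0, -0.135, 0, 0, 0]
    - [0, 0, -0.14, 0, 0, 0]
    - [0, 0, -0.14, 0, 0, 0]

```text
time: 10.52
eef_pos: [0.5447, 0.2486, 0.1811]
ee_rot: [0.689, 0.725, 0.0, -0.001]
contact_force: [0.0, 0.7, -2.0]
finger_gap: 0.0199
finger_force: 45.0
```

```bash
python3 - <<'E'
from h import *
a=viewer.capture("top")["image"][:,:,::-1];b=viewer.capture("scene")["image"][:,:,::-1]
cv2.imwrite("pics/g3.png",np.vstack([np.hstack([a,b])[60:340,150:]])[:, :800] if 0 else np.hstack([a[100:400,200:560],b[80:380,200:560]]))
T=R.from_euler("z",.2149)
pt=np.array([.5308,-.0849,0])+T.apply([0,.004,0]);print(pt)
print(rel([*pt[:2],.18],.2149),state()['contact_force'])
E
```

```text
[ 0.529947   -0.08099201  0.        ]
(array([-0.3281, -0.0304, -0.0018]), array([-0.0023, -0.0007, -0.0787])) [-0.62405569  0.5804089  -1.36754526]
```

View pics/g3.png

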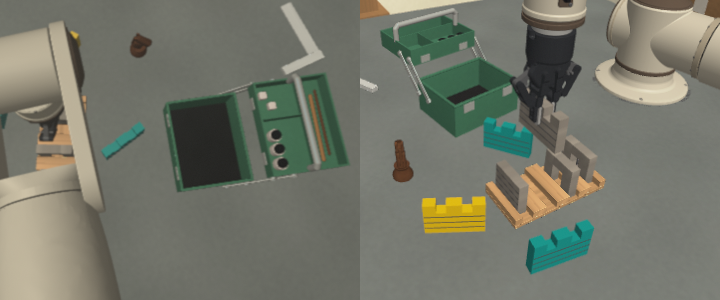

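The tile is held upright and level, the tray rests open and the compartment is empty. Moving over the case.

Request:
servo_tool:
  targets:
    - [-0.03, -0.003, -0.002, -0.002, 0, -0.01]
    - [-0.065, -0.006, -0.002, -0.002, 0, -0.02]
    - [-0.1, -0.01, -0.002, -0.002, 0, -0.03]
    - [-0.135, -0.013, -0.002, -0.002, 0, -0.04]
    - [-0.17, -0.016, -0.002, -0.002, 0, -0.05]
    - [-0.205, -0.02, -0.002, -0.002, 0, -0.06]
    - [-0.24, -0.024, -0.002, -0.002, 0, -0.07]
    - [-0.275, -0.027, -0.002, -0.002, 0, -0.078]
    - [-0.305, -0.03, -0.002, -0.002, 0, -0.078]
    - [-0.327, -0.03, -0.002, -0.002, 0, -0.078]

```text
time: 11.45
eef_pos: [0.5296, -0.082, 0.1795]
ee_rot: [0.628, 0.778, 0.0, -0.001]
contact_force: [0.2, 0.0, -1.8]
finger_gap: 0.0195
finger_force: 44.8
```

Request:
servo_tool:
  targets:
    - [0, 0, 0, 0, 0, 0]
    - [0, 0, 0, 0, 0, 0]
    - [0, 0, 0, 0, 0, 0]

```text
time: 11.7
eef_pos: [0.5303, -0.0793, 0.1799]
ee_rot: [0.628, 0.778, 0.001, -0.001]
contact_force: [0.7, -0.3, -1.8]
finger_gap: 0.0193
finger_force: 44.8
```

```bash
python3 - <<'E'
from h import *
print(rel([.5299,-.081,.035],.2149),state()['contact_force'])
E
```

```text
(array([-0.002 , -0.0007,  0.1449]), array([-0.0004, -0.0014, -0.0007])) [ 0.73830305 -0.33072847 -1.83068259]
```

Request:
servo_tool:
  targets:
    - [-0.002, -0.001, 0.02, 0, 0, 0]
    - [-0.002, -0.001, 0.045, 0, 0, 0]
    - [-0.002, -0.001, 0.07, 0, 0, 0]
    - [-0.002, -0.001, 0.09, 0, 0, 0]
    - [-0.002, -0.001, 0.11, 0, 0, 0]
    - [-0.002, -0.001, 0.125, 0, 0, 0]
    - [-0.002, -0.001, 0.135, 0, 0, 0]
    - [-0.002, -0.001, 0.14, 0, 0, 0]
    - [-0.002, -0.001, 0.14, 0, 0, 0]

```text
time: 12.45
eef_pos: [0.5299, -0.0809, 0.0402]
ee_rot: [0.627, 0.779, 0.001, -0.001]
contact_force: [-0.4, 0.7, -2.1]
finger_gap: 0.0197
finger_force: 44.9
```

Request:
servo_tool:
  targets:
    - [0, 0, 0.001, 0, 0, 0]
    - [0, 0, 0.002, 0, 0, 0]
    - [0, 0, 0.003, 0, 0, 0]
    - [0, 0, 0.003, 0, 0, 0]

```text
time: 12.78
eef_pos: [0.5305, -0.0816, 0.0385]
ee_rot: [0.628, 0.778, 0.001, -0.0]
contact_force: [0.3, -0.0, -1.2]
finger_gap: 0.0193
finger_force: 44.9
```

Request:
servo_tool:
  targets:
    - [0, 0, 0.001, 0, 0, 0]
    - [0, 0, 0.0015, 0, 0, 0]
    - [0, 0, 0.002, 0, 0, 0]
    - [0, 0, 0.002, 0, 0, 0]

```text
time: 13.12
eef_pos: [0.5303, -0.0816, 0.0361]
ee_rot: [0.628, 0.778, 0.001, -0.0]
contact_force: [0.6, 0.1, -2.4]
finger_gap: 0.0192
finger_force: 44.8
```

Request:
servo_tool:
  targets:
    - [0, 0, 0.001, 0, 0, 0]
    - [0, 0, 0.0015, 0, 0, 0]
    - [0, 0, 0.0015, 0, 0, 0]

```text
time: 13.37
eef_pos: [0.5305, -0.0816, 0.0361]
ee_rot: [0.628, 0.778, 0.001, -0.0]
contact_force: [-9.8, 3.7, 22.1]
finger_gap: 0.0193
finger_force: 48.3
```

Floor contact. I'll ease back 1 mm, release, and rise.

Request:
servo_tool:
  targets:
    - [0, 0, -0.001, 0, 0, 0]
    - [0, 0, -0.001, 0, 0, 0]
    - [0, 0, -0.001, 0, 0, 0]

```text
time: 13.62
eef_pos: [0.5305, -0.0816, 0.0361]
ee_rot: [0.628, 0.778, 0.001, -0.0]
contact_force: [-2.1, 0.4, 9.0]
finger_gap: 0.02
finger_force: 46.3
```

Request:
servo_tool:
  targets:
    - [0, 0, 0, 0, 0, 0]
    - [0, 0, 0, 0, 0, 0]
    - [0, 0, 0, 0, 0, 0]
    - [0, 0, 0, 0, 0, 0]
    - [0, 0, 0, 0, 0, 0]
    - [0, 0, 0, 0, 0, 0]
  grip: -0.1

```text
time: 14.12
eef_pos: [0.5303, -0.0816, 0.0355]
ee_rot: [0.628, 0.778, 0.001, -0.0]
contact_force: [-0.4, 0.0, -0.0]
finger_gap: 0.0468
finger_force: 0.0
```

Request:
servo_tool:
  targets:
    - [0, 0, -0.01, 0, 0, 0]
    - [0, 0, -0.03, 0, 0, 0]
    - [0, 0, -0.06, 0, 0, 0]
    - [0, 0, -0.09, 0, 0, 0]
    - [0, 0, -0.125, 0, 0, 0]
    - [0, 0, -0.16, 0, 0, 0]
    - [0, 0, -0.195, 0, 0, 0]
    - [0, 0, -0.23, 0, 0, 0]
    - [0, 0, -0.25, 0, 0, 0]
    - [0, 0, -0.25, 0, 0, 0]

```text
time: 14.95
eef_pos: [0.531, -0.0823, 0.2914]
ee_rot: [0.628, 0.778, 0.002, 0.003]
contact_force: [0.2, 0.2, 0.2]
finger_gap: 0.0471
finger_force: 0.0
```

```bash
python3 - <<'E'
from h import *
b=viewer.capture("scene")["image"][:,:,::-1]
cv2.imwrite("pics/g4.png",cv2.resize(b[80:240,220:380],None,fx=3.5,fy=3.5,interpolation=2))
print(rel([.5696,-.2619,.28],.2149+np.pi/2))
E
```

```text
(array([-0.1839, -0.    ,  0.0087]), array([ 0.0016,  0.0019, -0.7506]))
```

View pics/g4.png

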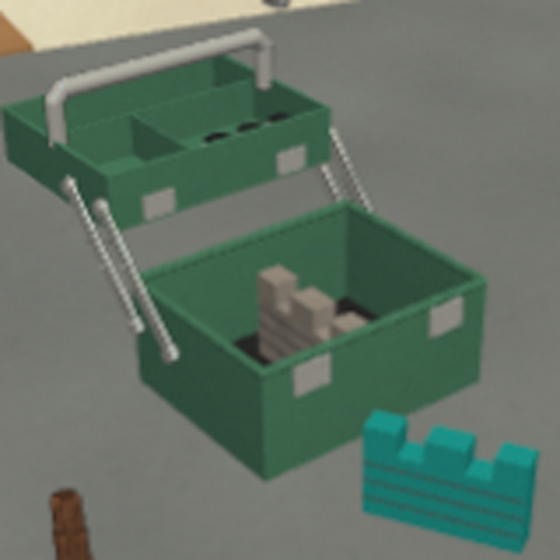

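The tile stands upright in the compartment at (305,315), and the tray is still open. Going back to the bar.

Request:
servo_tool:
  targets:
    - [-0.184, 0, 0.009, 0, 0, -0.75]
    - [-0.184, 0, 0.009, 0, 0, -0.75]
    - [-0.184, 0, 0.009, 0, 0, -0.75]
    - [-0.184, 0, 0.009, 0, 0, -0.75]
    - [-0.184, 0, 0.009, 0, 0, -0.75]
    - [-0.184, 0, 0.009, 0, 0, -0.75]
    - [-0.184, 0, 0.009, 0, 0, -0.75]
    - [-0.184, 0, 0.009, 0, 0, -0.75]
    - [-0.184, 0, 0.009, 0, 0, -0.75]
    - [-0.184, 0, 0.009, 0, 0, -0.75]
  grip: -1

```text
time: 15.83
eef_pos: [0.5688, -0.2617, 0.2754]
ee_rot: [0.063, 0.998, 0.001, -0.001]
contact_force: [-0.7, -0.5, 0.1]
finger_gap: 0.0854
finger_force: 0.0
```

```bash
python3 -c "
from h import *
print(rel([.5696,-.2619,.28],.2149+np.pi/2))"
```

```text
(array([-0.0008, -0.0001, -0.0046]), array([ 0.0013, -0.0004, -0.1624]))
```

Request:
servo_tool:
  targets:
    - [-0.001, 0, -0.005, 0.001, 0, -0.16]
    - [-0.001, 0, -0.005, 0.001, 0, -0.16]
    - [-0.001, 0, -0.005, 0.001, 0, -0.16]
    - [-0.001, 0, -0.005, 0.001, 0, -0.16]
    - [-0.001, 0, -0.005, 0.001, 0, -0.16]
    - [-0.001, 0, -0.005, 0.001, 0, -0.16]

```text
time: 16.33
eef_pos: [0.57, -0.2619, 0.2809]
ee_rot: [-0.1, 0.995, 0.0, -0.0]
contact_force: [-0.1, 0.1, 0.0]
finger_gap: 0.0855
finger_force: 0.0
```

```bash
python3 -c "
from h import *
print(rel([.5696,-.2619,.178],.2149+np.pi/2))"
```

```text
(array([0.0004, 0.    , 0.1029]), array([ 0.0001, -0.    , -0.0068]))
```

Request:
servo_tool:
  targets:
    - [0, 0, 0.02, 0, 0, -0.004]
    - [0, 0, 0.04, 0, 0, -0.004]
    - [0, 0, 0.06, 0, 0, -0.004]
    - [0, 0, 0.08, 0, 0, -0.004]
    - [0, 0, 0.095, 0, 0, -0.004]
    - [0, 0, 0.1025, 0, 0, -0.004]
    - [0, 0, 0.1025, 0, 0, -0.004]
    - [0, 0, 0.1025, 0, 0, -0.004]

```text
time: 17.0
eef_pos: [0.5703, -0.262, 0.1793]
ee_rot: [-0.105, 0.994, -0.0, 0.0]
contact_force: [-0.3, 1.0, 0.8]
finger_gap: 0.0855
finger_force: 0.0
```

Request:
servo_tool:
  targets:
    - [0, 0, 0, 0, 0, 0]
    - [0, 0, 0, 0, 0, 0]
    - [0, 0, 0, 0, 0, 0]
    - [0, 0, 0, 0, 0, 0]
    - [0, 0, 0, 0, 0, 0]
    - [0, 0, 0, 0, 0, 0]
    - [0, 0, 0, 0, 0, 0]
    - [0, 0, 0, 0, 0, 0]
  grip: 1
  newtons: 50

```text
time: 17.67
eef_pos: [0.5702, -0.2617, 0.1791]
ee_rot: [-0.106, 0.994, -0.0, 0.0]
contact_force: [-2.0, 4.7, 3.9]
finger_gap: 0.0122
finger_force: 48.7
```

```bash
python3 -c "
from h import *
print(rel([.5696,-.2619,.178],.2149+np.pi/2))
q=np.linspace(1.833,0,27)
P=np.c_[.115*(np.sin(1.047-q)-.866),-.115*(np.cos(1.047-q)-.5)]
for i in (0,10,20): print((P[i+1:i+11]-P[i]).round(4).tolist())"
```

```text
(array([ 0.0006, -0.    ,  0.0011]), array([-0.    ,  0.0003, -0.0012]))
[[0.0059, -0.0055], [0.0122, -0.0106], [0.0189, -0.0153], [0.0258, -0.0194], [0.0331, -0.0231], [0.0405, -0.0262], [0.0482, -0.0288], [0.056, -0.0309], [0.064, -0.0324], [0.0721, -0.0334]]
[[0.0081, -0.0004], [0.0162, -0.0002], [0.0243, 0.0006], [0.0323, 0.0019], [0.0401, 0.0038], [0.0479, 0.0063], [0.0554, 0.0093], [0.0627, 0.0128], [0.0698, 0.0168], [0.0765, 0.0213]]
[[0.0064, 0.005], [0.0124, 0.0104], [0.0181, 0.0162], [0.0233, 0.0224], [0.0281, 0.0289], [0.0324, 0.0358]]
```

Gripped. Swinging back.

Request:
servo_tool:
  targets:
    - [0, 0.006, -0.0055, 0, 0, 0]
    - [0, 0.012, -0.0105, 0, 0, 0]
    - [0, 0.019, -0.0155, 0, 0, 0]
    - [0, 0.026, -0.0195, 0, 0, 0]
    - [0, 0.033, -0.023, 0, 0, 0]
    - [0, 0.0405, -0.026, 0, 0, 0]
    - [0, 0.048, -0.029, 0, 0, 0]
    - [0, 0.056, -0.031, 0, 0, 0]
    - [0, 0.064, -0.0325, 0, 0, 0]
    - [0, 0.072, -0.0335, 0, 0, 0]

```text
time: 18.5
eef_pos: [0.5547, -0.1908, 0.2125]
ee_rot: [-0.106, 0.994, -0.0, 0.0]
contact_force: [-1.9, -2.8, -1.3]
finger_gap: 0.0125
finger_force: 49.3
```

Request:
servo_tool:
  targets:
    - [0, 0.008, -0.0005, 0, 0, 0]
    - [0, 0.016, 0, 0, 0, 0]
    - [0, 0.0245, 0.0005, 0, 0, 0]
    - [0, 0.0325, 0.002, 0, 0, 0]
    - [0, 0.04, 0.004, 0, 0, 0]
    - [0, 0.048, 0.0065, 0, 0, 0]
    - [0, 0.0555, 0.0095, 0, 0, 0]
    - [0, 0.0625, 0.013, 0, 0, 0]
    - [0, 0.07, 0.017, 0, 0, 0]
    - [0, 0.0765, 0.0215, 0, 0, 0]

```text
time: 19.33
eef_pos: [0.5382, -0.1154, 0.1903]
ee_rot: [-0.106, 0.994, 0.0, -0.0]
contact_force: [-7.0, 3.5, 1.9]
finger_gap: 0.0123
finger_force: 49.5
```

Request:
servo_tool:
  targets:
    - [0, 0.0065, 0.005, 0, 0, 0]
    - [0, 0.0125, 0.0105, 0, 0, 0]
    - [0, 0.018, 0.016, 0, 0, 0]
    - [0, 0.0235, 0.0225, 0, 0, 0]
    - [0, 0.028, 0.029, 0, 0, 0]
    - [0, 0.0325, 0.0355, 0, 0, 0]
    - [0, 0.033, 0.0365, 0, 0, 0]
    - [0, 0.033, 0.0365, 0, 0, 0]
    - [0, 0.033, 0.0365, 0, 0, 0]

```text
time: 20.08
eef_pos: [0.5316, -0.0847, 0.155]
ee_rot: [-0.106, 0.994, -0.001, 0.0]
contact_force: [-9.6, -6.6, 13.3]
finger_gap: 0.012
finger_force: 50.8
```

```bash
python3 - <<'E'
from h import *
c=R.from_euler("z",.2149).inv().apply(state()['eef_pos']-np.array([.5702,-.2617,.1791]));print(c)
y,z=c[1]-.181,c[2]+.0238;print("q",1.047-np.arctan2(y/.115+.866,z/.115+.5))
E
```

```text
[ 6.47192032e-05  1.81152167e-01 -2.40605597e-02]
q -0.002808648913913858
```

Shut, pressed against the stop. Releasing and rising clear.

Request:
servo_tool:
  targets:
    - [0, 0, 0, 0, 0, 0]
    - [0, 0, 0, 0, 0, 0]
    - [0, 0, 0, 0, 0, 0]
    - [0, 0, 0, 0, 0, 0]
    - [0, 0, 0, 0, 0, 0]
    - [0, 0, -0.02, 0, 0, 0]
    - [0, 0, -0.05, 0, 0, 0]
    - [0, 0, -0.08, 0, 0, 0]
    - [0, 0, -0.12, 0, 0, 0]
    - [0, 0, -0.15, 0, 0, 0]
  grip: -1

```text
time: 20.92
eef_pos: [0.5318, -0.0844, 0.307]
ee_rot: [-0.106, 0.994, -0.0, 0.001]
contact_force: [0.7, -0.0, 0.8]
finger_gap: 0.0854
finger_force: 0.0
```

Request:
servo_tool:
  targets:
    - [0, 0, 0, 0, 0, 0]
    - [0, 0, 0, 0, 0, 0]
    - [0, 0, 0, 0, 0, 0]
    - [0, 0, 0, 0, 0, 0]

```text
time: 21.25
eef_pos: [0.5316, -0.0844, 0.3029]
ee_rot: [-0.106, 0.994, 0.0, -0.001]
contact_force: [-1.0, 0.9, -1.2]
finger_gap: 0.0855
finger_force: 0.0
```

```bash
python3 - <<'E'
from h import *
b=viewer.capture("scene")["image"][:,:,::-1]
cv2.imwrite("pics/g5.png",b)
E
```

```text
(no output)
```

View pics/g5.png

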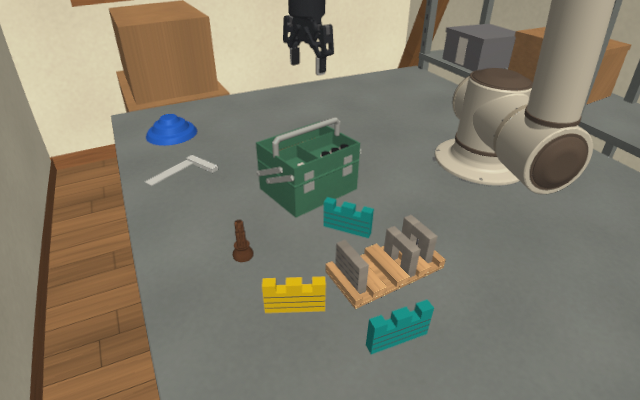

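The case is shut at (308,165). The other tiles and the knight at (242,245) are unmoved, and the gripper is clear.

```bash
python3 -c "
from workcell import bot
print(bot.hand_in())"
```

```text
the job is handed in; nothing more can be done
None
```

The battlemented tile was set down upright in the compartment, the case is shut, the other tiles and the knight look unmoved in the last picture, and the job was handed in at about 21 s, though no verdict came back.

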